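# Clear the sorting stage and hold its light at the third step

### The job

Get the light stage ready for looking at the dish: put the pebble, the piece of twig and the bark chip that lie on its white plate into the open round waste tub. Then grip the bar of the dial on the stage, turn it clockwise three clicks to its third stop and no further, and finish holding it there: it is a hold-to-light dial that springs back to off when let go, so the program ends with the gripper still holding the dial. Leave the tub, the dish on the plate and everything else where they stand.

Things in the scene. Friction and masses are not known exactly. Their poses are not given: they have to be found in the camera images.
- stage: Light stage: grey case 240 (its x) by 400 (its y) mm, fast on the table; origin the centre of its underside, z up. White opal plate, 196 by 276 mm, centred at (0, +50) mm, its top 46 mm above the table. Control strip with the dial at the -y end, the dial's upright axis at (-30, -155) mm.
- dial_grip (a point): Where to grip the dial's black bar: on its upright axis, 77 mm above the table, 9 mm below the bar's top. Bar 50 mm long (its x), 14 mm wide (its y: close the fingers along y), 32 mm high, on a skirt 54 mm across whose top is 54 mm up. Turns with the dial; white line at the +x end. At off, its x is turned 60 deg anticlockwise (from above) from the stage's x.
- dial: The dial itself (skirt and bar): origin on its axis at the skirt's underside, 46 mm above the table; same axes as dial_grip.
- dial_turn (a joint): Dial angle, rad: 0 is off, grows clockwise seen from above. Five stops 0.419 rad (24 deg) apart, a tick at off and at each; the third at 1.257, end of travel 2.14. A spring (0.16 to 0.19 N m) drives it back to off when let go. At each stop a sprung ball drops into a notch: the torque needed falls to about 0.1 just before a stop and jumps to 0.25 N m just past it. Turn it in one grasp.
- stone_mid (a point): Centre (half-way up) of the pebble: grey, round and flattened, 38 mm across, 22 mm high, 20 to 50 g, lying on the plate.
- twig_mid (a point): Centre of the piece of twig: dark brown eight-sided stick 68 mm long (its x), 19 mm wide (its y) and about 17 mm high, lying on the plate.
- chip_mid (a point): Centre of the bark chip: brown two-layer block 46 mm (its x) by 26 mm (its y), 16 mm high, lying on the plate; its upper layer is 34 by 22 mm.
- tub_rim (a point): Centre of the mouth of the waste tub, 75 mm above the table: a white round open tub 144 mm across at the rim, narrower at the foot, wall 4 mm. It stands loose on the table to one side of the stage, left or right; the closed sample jar stands on the other side.
- tub_in (a point): Centre of the tub's inner floor.
- dish: Open glass dish with a snail in it, 60 mm across and 14 mm high, standing loose on the plate; its origin is the centre of its underside. It stays.
- jar: Glass sample jar with a white lid, 100 mm across and 150 mm high; origin at its foot. It stays.
- beaker: Glass beaker, 70 mm across and 85 mm high; origin at its foot. It stays.
- forceps: Steel forceps, 150 mm long, lying on the table; origin under the middle. They stay.
- wash_bottle: White wash bottle, 68 mm across and 150 mm high; origin at its foot. It stays.
- tally: Steel tally counter, 48 mm across and 30 mm high; origin at its foot. It stays.
- snap_cap: Grey plastic cup, 44 mm across and 30 mm high; origin at its foot. It stays.

How it is judged:
On the way, in this order (a step that is already met when the one before it is completed fails the run):
1. the pebble, the twig and the chip lie in the waste tub (horizontal distance between each of stone_mid, twig_mid, chip_mid and tub_in below 0.066 m and z of each of stone_mid, twig_mid, chip_mid in the frame of tub_rim below -0.005 m and z of each of stone_mid, twig_mid, chip_mid in the frame of tub_in above -0.005 m and angle between tub_rim's own z axis and vertical below 0.15 rad), for 0.2 s.
2. the gripped dial is at its third stop (value of joint dial_turn between 1.107 and 1.407 rad and velocity of joint dial_turn between -0.3 and 0.3 rad/s and contact force between the fingers and dial above 2 N), for 0.3 s.
At the end, for the whole second after the job is handed in: Pebble, twig and chip lie inside the upright tub, below its rim; the dial is still, within 0.15 rad of its third stop (1.257 rad), the fingers pressing on its bar with over 2 N through the last second; tub moved under 40 mm, dish under 15 mm, other bystanders under 20 mm, all upright (all of step 1 and all of step 2 and distance of dish from where it was at the start of the episode below 0.015 m and distance of each of jar, beaker, forceps, wash_bottle, tally, snap_cap from where it was at the start of the episode below 0.02 m and angle between each of dish, jar, beaker, forceps, wash_bottle, tally, snap_cap's own z axis and vertical below 0.2 rad and distance of tub_rim from where it was at the start of the episode below 0.04 m); the arm keeps its last pose, push and grip.
It fails at once if the dial is turned past its third stop, over the hump to the fourth (value of joint dial_turn above 1.46 rad).
It fails at once if the dish is pushed about or tipped (distance of dish from where it was at the start of the episode above 0.015 m or angle between dish's own z axis and vertical above 0.3 rad).
It fails at once if another bystander is disturbed (distance of any of jar, beaker, forceps, wash_bottle, tally, snap_cap from where it was at the start of the episode above 0.02 m).
It fails at once if the waste tub is shoved away (distance of tub_rim from where it was at the start of the episode above 0.04 m).
It also fails if it takes over 72 s, if anything falls off the work surface, if the arm or the gripper's body presses on something with over 40 N, if the wrist force passes 120 N, or if a joint passes its speed limit or range.

### The arm

A 6-joint arm with a two-finger parallel gripper is mounted at the origin on the work surface. World frame = base frame: x ahead of the robot, y to its left, z up, the work surface at z = 0. Lengths are in m, angles in rad, forces in N, time in s.
With the tool pointing down it reaches from about 0.425 to 0.95 m from the base axis. Payload 3.5 kg.
Tool frame: the origin (TCP) lies midway between the tips of the shut fingers; the grasp point (between the pads) lies ctrl.grasp_offset behind it (ctrl.grasp_offset is the distance from the TCP to the grasp point, in m); x points along the fingers, y is the direction in which the jaws open and shut, and the axes are right-handed (so a half turn about x gives the same grasp; the last joint's range is limited). The gripper opens to 85 mm and grips with 20 to 120 N. Pads are 22 mm wide; open, the fingers measure 114 mm over their backs; the gripper's body (76 mm by 85 mm) begins 54 mm behind the grasp point. The pads swing forward as they close: fully open they stand 13 mm farther back than shut.
Start: joints at [-1.272, 0.286, 1.577, -0, 1.279, -0.15], TCP at [0.293, -0.608, 0.231] pointing down, gripper open.
Joint ranges: [-2.77, 2.77], [-0.9, 2.22], [0.21, 2.48], [-1.53, 4.67], [0.24, 2.81], [-2.84, 2.84]. Speed limits (rad/s): [2.79, 2.79, 3.14, 3.14, 3.14, 3.14].

### API

Orientations are given as a unit quaternion [x, y, z, w].
In Python, from plant import readout, read_camera, sign_off, ctrl gives the robot as it stands.
- The arm moves only by the tool drive_tool, never from a script. Its argument "steps" is a list of rows, each a list of 5 numbers: the shift along the tool's x, y, z in cm, then the turn about the tool's x in degrees, then the opening, from 0 (shut) to 1 (fully open). A call has 1 to 10 rows; each row shifts and turns the commanded pose from where the row before left it, along the tool's axes as they then stand; what a row does not reach is not made up. A row lasts 1/10 s, in which the tool goes at most 50 mm and 8.59 degrees, less where a joint would pass 70% of its speed; a pose out of reach is approached as far as the arm can. A call is refused whole if a number of a shift passes 5 or a number of a turn 8.59, either way. A call with a gripper value outside its range is refused whole. The fingers move at their own pace and stop on an object; "force" is the grip in N (left out, the last holds). Time passes only in rows, so rows that do not move let the fingers close. It gives the time, the measured TCP pose, the force and the opening at its end, in the units of the state.
- readout.get_state(): the state, without advancing time (a new reading comes with each control period).
- read_camera(name): name is "scene" or "top" or "wrist"; returns a dict with "frame" (384x512x3 uint8, red, green, blue), "vertical_fov" (degrees; the focal length in pixels is half the picture's height over the tangent of half this angle, whatever the lens; pixels are square), "cx", "cy" (the principal point, pixels), "k1" (the pictures are not rectified: a ray, as slopes to the right and down, at radius r is drawn at 1 + k1 r^2 times it, then the intrinsics apply), "eye" and "orientation" of the camera in the world. Camera axes: x right, y up, looking along -z (the intrinsics and any distortion apply to the point x, -y, -z); pixel columns grow to the right and rows downward; lengths in m; the calibration is good to about 2 mm. A picture is of the moment at which its call begins. There is no depth.
- sign_off(): hands the job in, once; it reports no verdict.
The state is a dict: "time": time; "qpos": joint angles; "dq": joint speeds; "joint_efforts": joint torques, N m; "eef_pos": TCP position; "tcp_rot": TCP orientation; "contact_force": force on the tool from outside, world axes, zero at the start; "wrist_torque": the same for the moment, N m; "opening": opening from 0.0 (shut) to 1.0 (fully open).
Only numpy, scipy, OpenCV 4.12 (cv2) and the standard library are available. Lean on these libraries where they do the work, as an engineer would, in place of code of your own. Each camera call takes 0.05 s, during which the arm holds its last target. There are 200 camera calls.

## Working session

There is one attempt and no reset: what is moved stays moved. The work goes in short steps, Python scripts to look and compute and a tool call to move; the robot and the scene stay as the last step left them, time stands still between calls to the robot, and variables do not carry over. Pictures are saved under pics/ and viewed, about 8 in all and at most 12, crops included, and the job is handed in when it is done.

Besides the shell and the picture viewer there is one more tool, called as name([rows], argument=value, ...), one row to a line, values as JSON. drive_tool: Moves the arm, as the interface text tells. Its arguments: {"type":"object","properties":{"steps":{"type":"array","items":{"type":"array","items":{"type":"number"}}},"force":{"type":"number"}},"required":["steps"]}

```bash
mkdir -p pics
cat > h.py <<'E'
import numpy as np, cv2
from scipy.spatial.transform import Rotation as R
from plant import readout, read_camera, sign_off, ctrl
def shot(n,save=None):
    c=read_camera(n)
    if save: cv2.imwrite('pics/'+save+'.png',c['frame'][:,:,::-1])
    return c
def K(c):
    f=c['frame'].shape[0]/2/np.tan(np.radians(c['vertical_fov'])/2)
    return f
def ray(c,u,v):
    f=K(c);d=np.array([(u-c['cx'])/f,(v-c['cy'])/f]);s=d.copy()
    for _ in range(30): s=d/(1+c['k1']*(s@s))
    return R.from_quat(c['orientation']).apply([s[0],-s[1],-1])
def at(c,u,v,z):
    d=ray(c,u,v);e=np.array(c['eye']);return e+d*(z-e[2])/d[2]
def proj(c,p):
    q=R.from_quat(c['orientation']).inv().apply(np.array(p)-c['eye']);s=np.array([q[0],-q[1]])/-q[2]
    s=s*(1+c['k1']*(s@s));return s*K(c)+[c['cx'],c['cy']]
E
python3 - <<'E'
from h import *
import pickle
s=readout.get_state();print(s,ctrl.grasp_offset)
d={}
for n in('scene','top','wrist'):
    c=shot(n,n+'0');d[n]=c;print(n,c['eye'],c['orientation'],c['vertical_fov'],c['k1'],c['cx'],c['cy'])
pickle.dump(d,open('c0.pkl','wb'))
cv2.imwrite('pics/top0b.png',cv2.resize(d['top']['frame'][:,:,::-1],(800,600),interpolation=cv2.INTER_CUBIC))
E
```

```text
{'time': 0.0, 'qpos': array([-1.27198383e+00,  2.87204868e-01,  1.57821897e+00,  1.62313458e-05,
        1.27861370e+00, -1.50003312e-01]), 'dq': array([-0.00053875, -0.00061174, -0.00081916,  0.00181864, -0.00017072,
        0.00106391]), 'joint_efforts': array([ 7.12845722e-04, -4.05979764e+01, -2.92625517e+01, -1.49042844e-04,
        5.76516250e-03, -1.66315218e-06]), 'eef_pos': array([ 0.29270804, -0.60747999,  0.22989833]), 'tcp_rot': array([-0.68931789, -0.15821255,  0.68943544, -0.15648772]), 'contact_force': array([ 0.02447228,  1.23670698, -0.29750213]), 'wrist_torque': array([ 0.01177196, -0.00311589,  0.02473635]), 'opening': 1.002941328695116} 0.0187
scene [1.25041458 0.82459003 0.75440282] [0.15354598 0.45836847 0.8286187  0.28233495] 47.836501346043185 -0.07887577667237285 255.90099891997198 195.0876795794444
top [0.40844418 0.01835675 1.20180033] [-0.06728105  0.06409289  0.70461596 -0.7034783 ] 55.11870628410011 -0.04665957528222791 252.89040183398944 189.616042958133
wrist [ 0.3547298  -0.57848003  0.37304292] [-0.11447168  0.07263048 -0.52726884  0.83881382] 68.31139266847521 -0.07123695474099856 254.29642426002832 191.01753826739017
```

View pics/top0b.png

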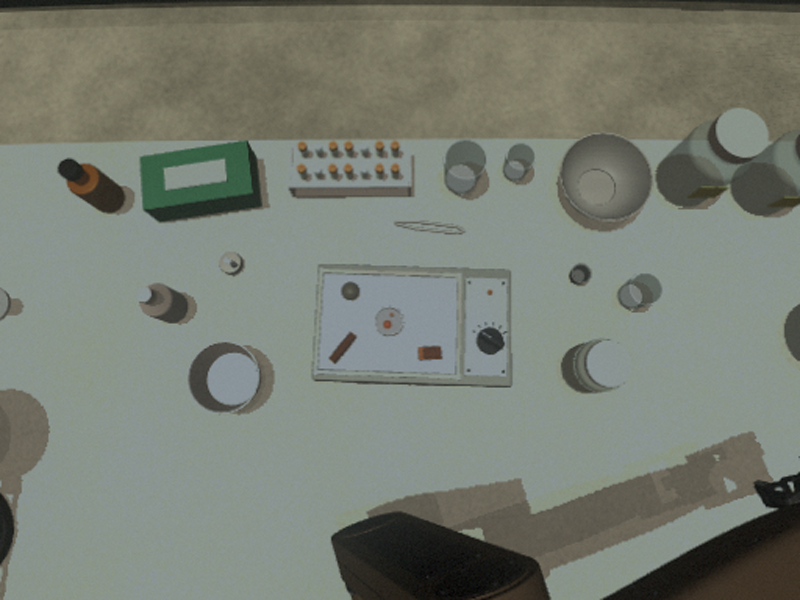

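View pics/scene0.png

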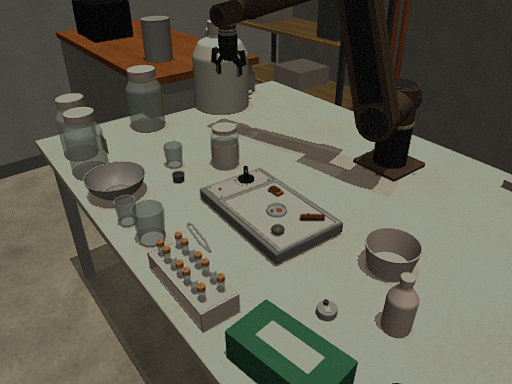

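The top view (800×600 scale) shows the stage around (412,325), with its dial end on the right at (490,340). The pebble is at (350,291), the twig at (343,348), the chip at (430,353) and the dish at (389,321). The tub is on the left at (225,378) and the jar on the right at (600,365). The wash bottle stands near the tub at (165,303), and the tally at (231,263).

Run:
```python
from h import *
import pickle
c=pickle.load(open('c0.pkl','rb'))['top'];im=c['frame'];g=im.astype(int)
k=512/800
hsv=cv2.cvtColor(im,cv2.COLOR_RGB2HSV)
def blobs(m,lo,hi,roi):
    x0,y0,x1,y1=[int(a*k) for a in roi];mm=np.zeros(m.shape,np.uint8);mm[y0:y1,x0:x1]=m[y0:y1,x0:x1]
    cs,_=cv2.findContours(mm,cv2.RETR_EXTERNAL,cv2.CHAIN_APPROX_NONE)
    return [q for q in cs if lo<cv2.contourArea(q)<hi]
# plate: brightest region
V=hsv[...,2]
print('plate V',V[int(350*k),int(400*k)],'case',V[int(384*k*.985),int(400*k)])
pl=(V>170).astype(np.uint8)
for q in blobs(pl,2000,1e6,(300,255,525,395)): 
    r=cv2.minAreaRect(q);print('plate',r,[at(c,*p,.046).round(4) for p in cv2.boxPoints(r)])
dk=(V<150).astype(np.uint8)
for q in blobs(dk,20,900,(328,275,452,370)):
    r=cv2.minAreaRect(q);b=cv2.boxPoints(r);P=np.array([at(c,*p,.056)[:2] for p in b]);print('obj',np.array(r[0])/k,P.mean(0).round(4),np.linalg.norm(P[1]-P[0]).round(4),np.linalg.norm(P[2]-P[1]).round(4),hsv[int(r[0][1]),int(r[0][0])], np.degrees(np.arctan2(*(P[1]-P[0])[::-1])).round(1))
# tub, dial by hand estimates
for n,u,v,z in [('rimL',189,378,.075),('rimR',261,372,.075),('rimT',225,343,.075),('rimB',222,413,.075),('dial',490,340,.054),('jar',603,365,.15),('c1',319,265,.046),('c2',511,270,.046),('c3',511,386,.046),('c4',313,380,.046),('bottle',150,295,.15)]: print(n,at(c,u*k,v*k,z).round(4))
cv2.imwrite('pics/crop.png',cv2.resize(im[160:255,110:335,::-1],None,fx=3.5,fy=3.5,interpolation=cv2.INTER_CUBIC))
```

```text
plate V 157 case 121
obj [429.6875  352.34375] [ 0.5103 -0.0453] 0.0499 0.028 [ 10 104  83] -90.1
obj [342.28277206 346.95119858] [0.5215 0.129 ] 0.0737 0.0242 [10 99 77] -38.1
obj [388.43147755 320.2824831 ] [0.5751 0.037 ] 0.0632 0.0617 [ 90   2 124] -78.6
obj [350.    290.625] [0.6361 0.1152] 0.0383 0.0389 [30 35 95] -90.1
obj [410.9375 276.5625] [ 0.665  -0.0089] 0.1596 0.0065 [101  28 147] -90.1
rimL [0.4584 0.4274 0.075 ]
rimR [0.4705 0.2857 0.075 ]
rimT [0.5273 0.3596 0.075 ]
rimB [0.3914 0.3587 0.075 ]
dial [ 0.5349 -0.1666  0.054 ]
jar [ 0.4777 -0.3573  0.15  ]
c1 [0.6922 0.181  0.046 ]
c2 [ 0.6808 -0.216   0.046 ]
c3 [ 0.4437 -0.2071  0.046 ]
c4 [0.4563 0.1877 0.046 ]
bottle [0.6098 0.4845 0.15  ]
```

View pics/crop.png

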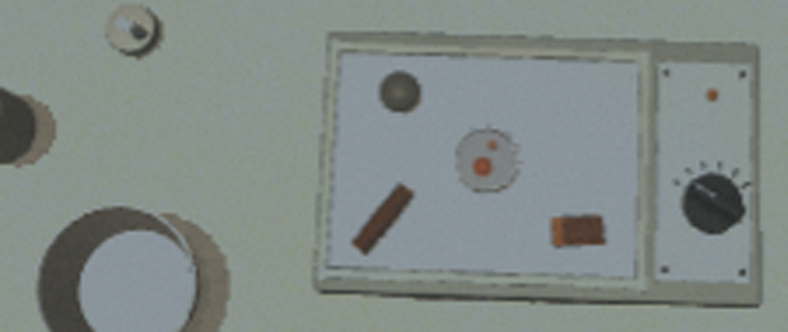

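```bash
cat >> h.py <<'E'
def yaw():
    s=readout.get_state();y=R.from_quat(s['tcp_rot']).apply([0,1,0]);return np.degrees(np.arctan2(y[1],y[0]))
def plan(x,y,z,yw=None):
    """deltas in tool axes (cm) and turn about tool x (deg) to reach TCP target; jaw yaw mod 180"""
    s=readout.get_state();r=R.from_quat(s['tcp_rot']);d=r.inv().apply(np.array([x,y,z])-s['eef_pos'])*100
    t=0 if yw is None else -((yw-yaw()+90)%180-90)
    print('t',round(s['time'],2),'tcp',s['eef_pos'].round(4),'yaw',yaw().round(2),'q',s['qpos'].round(2),'op',round(s['opening'],3),'F',np.round(s['contact_force'],1),'M',np.round(s['wrist_torque'],2))
    print('  shift cm',d.round(2),'turn deg',round(t,1),'or',round(t-np.sign(t)*180,1))
E
python3 - <<'E'
from h import *
r=R.from_quat(readout.get_state()['tcp_rot']);print(r.as_matrix().round(3))
w=shot('wrist');rc=R.from_quat(w['orientation']);print('cam in tool',r.inv().apply(w['eye']-readout.get_state()['eef_pos']),'look in tool',r.inv().apply(rc.apply([0,0,-1])))
plan(.50,.04,.25,-90)
E
```

```text
[[-0.001  0.434 -0.901]
 [ 0.002 -0.901 -0.434]
 [-1.    -0.002 -0.   ]]
cam in tool [-0.14274645  0.00029953 -0.06856676] look in tool [9.63154114e-01 8.31545925e-04 2.68948806e-01]
t 0.2 tcp [ 0.2928 -0.6077  0.2304] yaw -64.29 q [-1.27  0.29  1.58 -0.    1.28 -0.15] op 1.0 F [-0.7  0.5  0.1] M [-0.04  0.01  0.05]
  shift cm [ -1.87 -49.37 -46.78] turn deg 25.7 or -154.3
```

drive_tool([
  [-1, 0, 0, 8.5, 1],
  [-1, 0, 0, 8.5, 1],
  [0, 0, 0, 8.5, 1],
  [0, -4, -1.6, 0, 1],
  [0, -4.5, -1.8, 0, 1],
  [0, -4.5, -1.8, 0, 1],
  [0, -4.5, -1.8, 0, 1],
  [0, -4.5, -1.8, 0, 1],
  [0, -4.5, -1.8, 0, 1],
  [0, -4.5, -1.8, 0, 1],
], force=50)

```text
time: 1.2
eef_pos: [0.416, -0.2957, 0.2513]
tcp_rot: [0.707, 0.001, -0.707, 0.001]
contact_force: [1.2, -0.4, 0.0]
opening: 1.004
```

drive_tool([
  [0, -4.5, -1.8, 0, 1],
  [0, -4.5, -1.8, 0, 1],
  [0, -4.5, -1.8, 0, 1],
  [0, -4.5, -1.8, 0, 1],
  [0, -4.5, -1.8, 0, 1],
  [0, -4.5, -1.8, 0, 1],
  [0, -4.5, -1.8, 0, 1],
  [0, -3, -1.2, 0, 1],
  [0, 0, 0, 0, 1],
  [0, 0, 0, 0, 1],
])

```text
time: 2.2
eef_pos: [0.5522, 0.0484, 0.2509]
tcp_rot: [-0.707, -0.002, 0.707, -0.002]
contact_force: [0.5, -1.1, 0.6]
opening: 1.0
```

Run:
```python
from h import *
import pickle
plan(.56,.05,.25,-90)
c=shot('wrist');pickle.dump(c,open('w1.pkl','wb'))
cv2.imwrite('pics/w1.png',cv2.resize(c['frame'][:,:,::-1],(800,600)))
```

```text
t 2.2 tcp [0.5522 0.0484 0.2509] yaw -89.68 q [-0.1   0.01  1.85 -0.    1.28  1.47] op 1.0 F [ 0.5 -1.1  0.6] M [ 0.   -0.02 -0.02]
  shift cm [ 0.09 -0.15 -0.78] turn deg 0.3 or -179.7
```

View pics/w1.png

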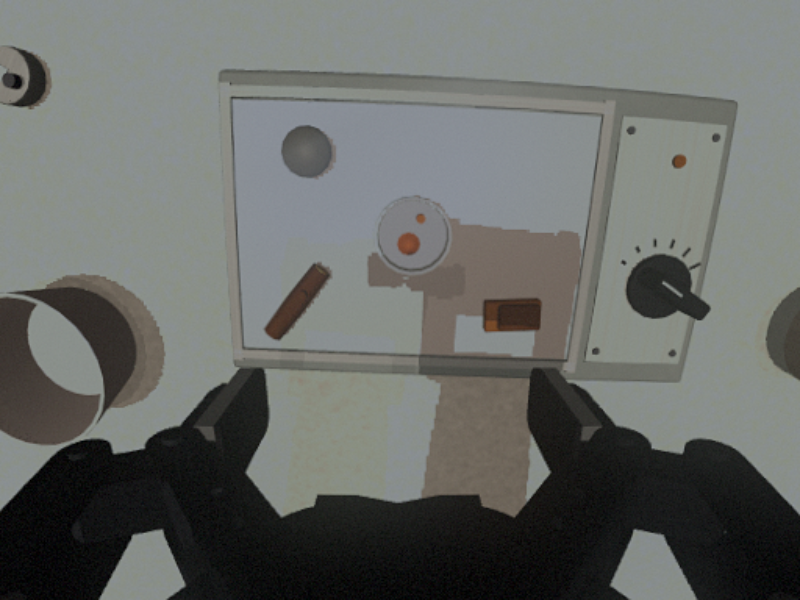

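The wrist picture (800×600) shows the pebble at (307,151), the twig from (270,332) to (324,270), the chip at (512,315) and the dish at (414,235). The plate corners are at (231,97), (604,114), (568,360) and (243,349). The dial skirt is at (660,287), with the bar leaning toward (705,310).

```bash
cat > m.py <<'E'
from h import *
import pickle
c=pickle.load(open('w1.pkl','rb'));k=.64
A=lambda u,v,z:at(c,u*k,v*k,z)
P=np.array([A(*p,.046)[:2] for p in[(231,97),(604,114),(568,360),(243,349)]]);print('plate',P.round(4).tolist(),[np.linalg.norm(P[i]-P[i-1]).round(4) for i in range(4)])
pc=P.mean(0);ey=(P[0]-P[1]+P[3]-P[2]);ey/=np.linalg.norm(ey);ex=np.array([ey[1],-ey[0]])
so=pc-.05*ey;ax=so-.03*ex-.155*ey;yw=np.degrees(np.arctan2(ex[1],ex[0]));print('stage',so.round(4),'yaw',yw.round(2),'dial',ax.round(4))
print('skirt direct',A(660,287,.052).round(4))
b=np.radians(60+yw);bd=np.array([np.cos(b),np.sin(b)])
for s in(-1,0,1):print('bar end',s,(proj(c,[*(ax+s*.025*bd),.086])/k).round(1))
im=c['frame'];hsv=cv2.cvtColor(im,cv2.COLOR_RGB2HSV).astype(int)
def big(m,roi):
    x0,y0,x1,y1=[int(a*k) for a in roi];mm=np.zeros(m.shape,np.uint8);mm[y0:y1,x0:x1]=m[y0:y1,x0:x1]
    cs,_=cv2.findContours(mm,cv2.RETR_EXTERNAL,cv2.CHAIN_APPROX_NONE);return max(cs,key=cv2.contourArea)
br=(hsv[...,1]>85)&(hsv[...,0]<20)
for n,m,roi,z in[('twig',br,(250,250,345,350),.055),('chip',br,(470,285,555,345),.056),('pebble',(hsv[...,2]<125),(272,115,342,187),.057)]:
    q=big(m,roi);r=cv2.minAreaRect(q);W=np.array([at(c,*p,z)[:2] for p in q[:,0]]).astype(np.float32)
    rr=cv2.minAreaRect(W);bx=cv2.boxPoints(rr);e=[bx[1]-bx[0],bx[2]-bx[1]];L=max(e,key=np.linalg.norm)
    print(n,'px',(np.array(r[0])/k).round(),'c',np.round(rr[0],4),'size',np.round(rr[1],4),'long axis deg',np.degrees(np.arctan2(L[1],L[0])).round(1))
for n,u,v,z in[('dish',414,235,.053),('chip l',484,315,.05),('chip r',540,315,.06)]:print(n,A(u,v,z).round(4))
# tub rim points visible: near arc
T=np.array([A(*p,.075)[:2] for p in[(60,300),(102,375),(50,443),(0,436),(88,335),(100,405)]]);M=np.c_[2*T,np.ones(len(T))];s=np.linalg.lstsq(M,(T**2).sum(1),rcond=None)[0];print('tub',s[:2],np.sqrt(s[2]+s[:2]@s[:2]))
E
python3 m.py; python3 -c "
from h import *
plan(.636,.115,.15,-90)"
```

```text
plate [[0.6783, 0.1719], [0.6685, -0.1068], [0.4694, -0.0995], [0.4784, 0.1791]] [np.float64(0.2), np.float64(0.2789), np.float64(0.1992), np.float64(0.2787)]
stage [ 0.572  -0.0138] yaw -1.93 dial [ 0.5368 -0.1677]
skirt direct [ 0.5362 -0.1673  0.052 ]
bar end -1 [708.8 314.3]
bar end 0 [685.9 297.5]
bar end 1 [662. 280.]
twig px [294. 303.] c [0.5218 0.1308] size [0.0136 0.0694] long axis deg -37.7
chip px [512. 314.] c [ 0.5135 -0.0448] size [0.0259 0.0455] long axis deg -87.8
pebble px [308. 152.] c [0.6376 0.1137] size [0.0397 0.0364] long axis deg 61.4
dish [0.5766 0.0352 0.053 ]
chip l [ 0.5111 -0.0232  0.05  ]
chip r [ 0.5145 -0.0662  0.06  ]
tub [0.47352622 0.36724685] 0.07820686347621271
t 2.25 tcp [0.5521 0.0476 0.251 ] yaw -89.77 q [-0.1   0.01  1.85 -0.    1.28  1.47] op 0.999 F [ 0.5 -0.6  0. ] M [ 0.02  0.04 -0.03]
  shift cm [10.09 -6.71 -8.42] turn deg 0.2 or -179.8
```

drive_tool([
  [2, -2.2, -2.8, 0, 0.65],
  [2, -2.2, -2.8, 0, 0.65],
  [3, -2.2, -2.8, 0, 0.65],
  [3, 0, 0, 0, 0.65],
  [3, 0, 0, 0, 0.65],
  [3, 0, 0, 0, 0.65],
  [2, 0, 0, 0, 0.65],
  [0, 0, 0, 0, 0.65],
  [0, 0, 0, 0, 0.65],
])

```text
time: 3.15
eef_pos: [0.6363, 0.1129, 0.0716]
tcp_rot: [-0.707, -0.001, 0.707, -0.001]
contact_force: [-0.1, -0.6, 1.2]
opening: 0.652
```

```bash
python3 -c "
from h import *
plan(.637,.114,.049,-90)"
```

```text
t 3.15 tcp [0.6363 0.1129 0.0716] yaw -89.89 q [ 0.02  0.39  1.75 -0.    1.    1.59] op 0.652 F [-0.1 -0.6  1.2] M [-0.01 -0.04  0.02]
  shift cm [ 2.26 -0.11 -0.07] turn deg 0.1 or -179.9
```

drive_tool([
  [1.2, -0.1, -0.1, 0, 0.65],
  [1.1, 0, 0, 0, 0.65],
  [0, 0, 0, 0, 0.65],
  [0, 0, 0, 0, 0.3],
  [0, 0, 0, 0, 0.2],
  [0, 0, 0, 0, 0.2],
  [0, 0, 0, 0, 0.2],
  [0, 0, 0, 0, 0.2],
], force=50)

```text
time: 3.95
eef_pos: [0.6376, 0.1153, 0.0488]
tcp_rot: [0.707, 0.001, -0.707, 0.001]
contact_force: [-0.7, -0.7, 1.6]
opening: 0.398
```

```bash
python3 -c "
from h import *
plan(.463,.36,.13,-90)"
```

```text
t 3.95 tcp [0.6376 0.1153 0.0488] yaw -89.79 q [0.02 0.43 1.76 0.   0.96 1.59] op 0.398 F [-0.7 -0.7  1.6] M [ 0.03 -0.    0.03]
  shift cm [ -8.13 -24.54  17.36] turn deg 0.2 or -179.8
```

drive_tool([
  [-4, 0, 0, 0, 0.1],
  [-4, 0, 0, 0, 0.1],
  [0, -3, 2, 0, 0.1],
  [0, -4, 2.7, 0, 0.1],
  [0, -4, 2.7, 0, 0.1],
  [0, -4, 2.8, 0, 0.1],
  [0, -4, 2.8, 0, 0.1],
  [0, -4, 2.8, 0, 0.1],
  [0, 0, 0, 0, 0.1],
  [0, 0, 0, 0, 0.1],
])

```text
time: 4.95
eef_pos: [0.4775, 0.3453, 0.1283]
tcp_rot: [0.707, 0.002, -0.707, 0.002]
contact_force: [0.0, -0.5, -1.4]
opening: 0.398
```

Run:
```python
from h import *
plan(.48,.345,.05,-90)
t=shot('top');w=shot('wrist')
# tub rim: circle fit in top
a=t['frame'][200:275,105:185,::-1];a=cv2.resize(a,(400,375),interpolation=cv2.INTER_CUBIC)
b=cv2.resize(w['frame'][:,:,::-1],(500,375));cv2.imwrite('pics/p1.png',cv2.hconcat([a[:, :300],b]) if 0 else cv2.hconcat([cv2.resize(a,(300,281)),cv2.resize(b,(375,281))]))
```

```text
t 4.95 tcp [0.4775 0.3453 0.1283] yaw -89.62 q [ 0.45  0.21  1.87 -0.    1.06  2.02] op 0.398 F [ 0.  -0.5 -1.4] M [ 0.02 -0.04 -0.01]
  shift cm [ 7.83  0.03 -0.25] turn deg 0.4 or -179.6
```

View pics/p1.png

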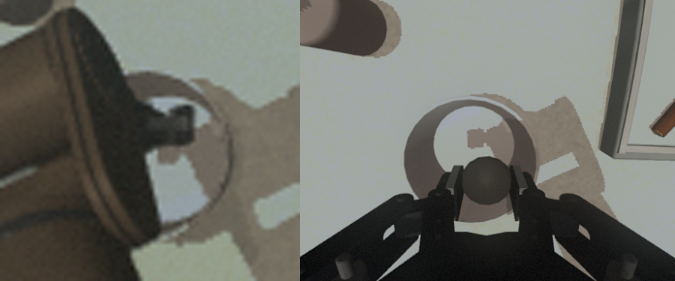

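The pebble is held above the tub mouth, roughly central. Next I lower it and release.

drive_tool([
  [3, -0.5, 0, 0, 0.1],
  [3, -0.5, 0, 0, 0.1],
  [1, 0, 0, 0, 0.1],
  [0, 0, 0, 0, 0.1],
  [0, 0, 0, 0, 0.55],
  [0, 0, 0, 0, 0.55],
  [0, 0, 0, 0, 0.55],
  [-4, 0, 0, 0, 0.55],
  [-4, 0, 0, 0, 0.55],
  [-1, 0, 0, 0, 0.55],
])

```text
time: 6.05
eef_pos: [0.4814, 0.3563, 0.1552]
tcp_rot: [0.711, 0.003, -0.704, -0.0]
contact_force: [0.8, 0.9, 1.1]
opening: 0.553
```

```bash
python3 -c "
from h import *
plan(.5218,.1308,.1,52.3)"
```

```text
t 6.05 tcp [0.4814 0.3563 0.1552] yaw -89.77 q [ 0.47  0.19  1.84 -0.    1.1   2.03] op 0.553 F [0.8 0.9 1.1] M [ 0.   -0.01  0.03]
  shift cm [ 5.45 22.59 -3.89] turn deg 37.9 or -142.1
```

drive_tool([
  [0, 4, -0.7, 0, 0.5],
  [0, 4.5, -0.8, 0, 0.5],
  [0, 4.5, -0.8, 0, 0.5],
  [0, 4.5, -0.8, 0, 0.5],
  [1, 4, -0.7, 0, 0.5],
  [2, 1.1, -0.1, 8, 0.5],
  [2, 0, 0, 8, 0.5],
  [0, 0, 0, 8, 0.5],
  [0, 0, 0, 8, 0.5],
  [0, 0, 0, 6, 0.5],
])

```text
time: 7.05
eef_pos: [0.5181, 0.1286, 0.0983]
tcp_rot: [0.668, -0.231, -0.668, -0.231]
contact_force: [0.7, -0.1, 0.2]
opening: 0.499
```

Run:
```python
from h import *
plan(.5218,.1305,.049,52.3)
w=shot('wrist');cv2.imwrite('pics/w2.png',w['frame'][:,:,::-1])
f=w['frame'];hsv=cv2.cvtColor(f,cv2.COLOR_RGB2HSV)
m=((hsv[...,1]>85)&(hsv[...,0]<20)&(hsv[...,2]>35)).astype(np.uint8)
for q in cv2.findContours(m,0,1)[0]:
    if cv2.contourArea(q)>300:
        W=np.array([at(w,*p,.055)[:2] for p in q[:,0]]).astype(np.float32);r=cv2.minAreaRect(W);b=cv2.boxPoints(r);L=max([b[1]-b[0],b[2]-b[1]],key=np.linalg.norm);print(np.round(q[:,0].mean(0)),np.round(r[0],4),np.round(r[1],4),np.degrees(np.arctan2(L[1],L[0])))
```

```text
t 7.05 tcp [0.5181 0.1286 0.0983] yaw -128.08 q [ 0.05  0.13  2.02 -0.    0.99  2.29] op 0.499 F [ 0.7 -0.1  0.2] M [0.05 0.   0.03]
  shift cm [ 4.93 -0.38 -0.18] turn deg -0.4 or 179.6
[250. 210.] [0.5175 0.1336] [0.0156 0.0618] -40.812374
[316.  71.] [0.5686 0.0401] [0.0153 0.0149] 78.199905
[472.  65.] [ 0.511  -0.0454] [0.024 0.049] -87.94563
```

View pics/w2.png

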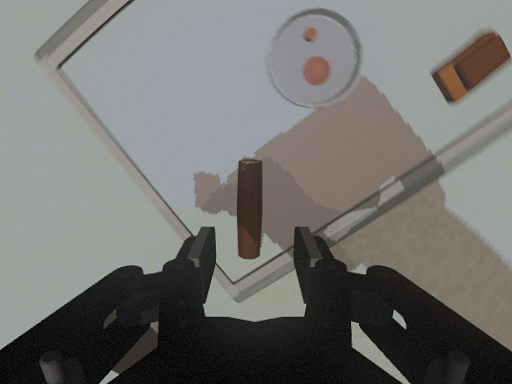

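The wrist camera shows the twig (250,158)–(249,258) centred between the open fingers and clear of the plate frame. Next I descend and grip.

drive_tool([
  [2, -0.3, -0.2, 0, 0.5],
  [2, 0, 0, 0, 0.5],
  [0.9, 0, 0, 0, 0.5],
  [0, 0, 0, 0, 0.5],
  [0, 0, 0, 0, 0.1],
  [0, 0, 0, 0, 0.05],
  [0, 0, 0, 0, 0.05],
  [0, 0, 0, 0, 0.05],
  [0, 0, 0, 0, 0.05],
])

```text
time: 8.0
eef_pos: [0.5226, 0.1299, 0.0506]
tcp_rot: [0.67, -0.229, -0.668, -0.229]
contact_force: [-0.5, 0.1, 4.7]
opening: 0.175
```

drive_tool([
  [-4, 0, 0, 0, 0.05],
  [-4, 0, 0, 0, 0.05],
  [0, 0, 0, -8, 0.05],
  [0, 0, 0, -8, 0.05],
  [0, 0, 0, -8, 0.05],
  [0, 0, 0, -8, 0.05],
  [0, 0, 0, -6, 0.05],
])

```text
time: 8.7
eef_pos: [0.5211, 0.1298, 0.1288]
tcp_rot: [-0.707, -0.003, 0.707, -0.003]
contact_force: [0.3, 0.0, -0.8]
opening: 0.177
```

```bash
python3 -c "
from h import *
plan(.455,.36,.13,-90)"
```

```text
t 8.7 tcp [0.5211 0.1298 0.1288] yaw -89.5 q [ 0.06  0.09  2.   -0.    1.05  1.62] op 0.177 F [ 0.3  0.  -0.8] M [-0.01 -0.03 -0.01]
  shift cm [ -0.11 -23.07   6.41] turn deg 0.5 or -179.5
```

drive_tool([
  [0, -3, 0.8, 0, 0.05],
  [0, -4, 1.1, 0, 0.05],
  [0, -4, 1.1, 0, 0.05],
  [0, -4, 1.1, 0, 0.05],
  [0, -4, 1.2, 0, 0.05],
  [0, -4, 1.2, 0, 0.05],
  [0, 0, 0, 0, 0.05],
  [3, 0, 0, 0, 0.05],
  [3, 0, 0, 0, 0.05],
  [0, 0, 0, 0, 0.05],
])

```text
time: 9.7
eef_pos: [0.4521, 0.3572, 0.0643]
tcp_rot: [-0.704, 0.001, 0.71, -0.003]
contact_force: [-1.6, 0.3, -0.4]
opening: 0.18
```

drive_tool([
  [0, 0, 0, 0, 0.45],
  [0, 0, 0, 0, 0.45],
  [0, 0, 0, 0, 0.45],
  [-4, 0, 0, 0, 0.45],
  [-4, 0, 0, 0, 0.45],
  [0, 0, 0, 0, 0.45],
])

```text
time: 10.3
eef_pos: [0.4601, 0.362, 0.1581]
tcp_rot: [0.712, 0.004, -0.702, -0.001]
contact_force: [0.5, 1.3, 1.3]
opening: 0.45
```

Run:
```python
from h import *
plan(.5125,-.045,.1,2.1)
w=shot('wrist');cv2.imwrite('pics/w3.png',w['frame'][:,:,::-1])
```

```text
t 10.3 tcp [0.4601 0.362  0.1581] yaw -89.78 q [0.49 0.15 1.87 0.   1.1  2.06] op 0.45 F [0.5 1.3 1.3] M [0.04 0.03 0.02]
  shift cm [ 5.58 40.76 -5.01] turn deg 88.1 or -91.9
```

View pics/w3.png

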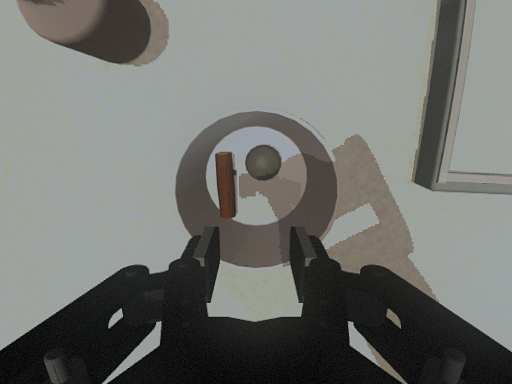

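The tub holds the twig at (226,185) and the pebble at (263,162). The chip is next.

drive_tool([
  [0, 4, -0.5, 0, 0.45],
  [0, 4.5, -0.6, 0, 0.45],
  [0, 4.5, -0.6, 0, 0.45],
  [0, 4.5, -0.6, 0, 0.45],
  [0, 4.5, -0.6, 0, 0.45],
  [0, 4.5, -0.6, 0, 0.45],
  [0, 4.5, -0.5, 0, 0.45],
  [0, 4.5, -0.5, 0, 0.45],
  [0, 4.2, -0.5, 0, 0.45],
  [0, 1, 0, -7, 0.45],
])

```text
time: 11.35
eef_pos: [0.5074, -0.051, 0.1493]
tcp_rot: [0.706, 0.044, -0.706, 0.044]
contact_force: [0.7, -0.4, 0.8]
opening: 0.448
```

drive_tool([
  [0, 0, 0, -8.5, 0.45],
  [0, 0, 0, -8.5, 0.45],
  [0, 0, 0, -8.5, 0.45],
  [0, 0, 0, -8.5, 0.45],
  [0, 0, 0, -8.5, 0.45],
  [0, 0, 0, -8.5, 0.45],
  [0, 0, 0, -8.5, 0.45],
  [0, 0, 0, -8.5, 0.45],
  [0, 0, 0, -8.5, 0.45],
  [0, 0, 0, -8.5, 0.45],
])

```text
time: 12.35
eef_pos: [0.5067, -0.0471, 0.1488]
tcp_rot: [0.489, 0.511, -0.489, 0.511]
contact_force: [0.1, 0.6, -0.1]
opening: 0.449
```

Run:
```python
from h import *
plan(.5125,-.045,.049,2.1)
```

```text
t 12.35 tcp [ 0.5067 -0.0471  0.1488] yaw 2.56 q [-0.29  0.01  2.05 -0.    1.09 -0.34] op 0.449 F [ 0.1  0.6 -0.1] M [-0.03 -0.01 -0.02]
  shift cm [ 9.97  0.6  -0.18] turn deg 0.5 or -179.5
```

drive_tool([
  [3, 0.5, -0.2, 0, 0.45],
  [3, 0.1, 0, 0, 0.45],
  [2.5, 0, 0, 0, 0.45],
  [1.4, 0, 0, 0, 0.45],
  [0, 0, 0, 0, 0.45],
  [0, 0, 0, 0, 0.2],
  [0, 0, 0, 0, 0.05],
  [0, 0, 0, 0, 0.05],
  [0, 0, 0, 0, 0.05],
  [0, 0, 0, 0, 0.05],
])

```text
time: 13.35
eef_pos: [0.5136, -0.0451, 0.051]
tcp_rot: [0.49, 0.509, -0.49, 0.51]
contact_force: [0.5, 0.5, 0.9]
opening: 0.284
```

drive_tool([
  [-3, 0, 0, 0, 0.05],
  [-4, 0, 0, 0, 0.05],
  [-2, 0, 0, 0, 0.05],
  [0, 0, 0, 0, 0.05],
])

```text
time: 13.75
eef_pos: [0.5158, -0.0457, 0.1445]
tcp_rot: [0.492, 0.507, -0.489, 0.512]
contact_force: [0.4, 0.2, 0.2]
opening: 0.28
```

Run:
```python
from h import *
plan(.475,.36,.14,2)
w=shot('wrist');cv2.imwrite('pics/w4.png',w['frame'][:,:,::-1])
```

```text
t 13.75 tcp [ 0.5158 -0.0457  0.1445] yaw 2.22 q [-0.28  0.03  2.04  0.    1.07 -0.32] op 0.28 F [0.4 0.2 0.2] M [ 0.   -0.02  0.02]
  shift cm [  0.32  -2.51 -40.69] turn deg 0.2 or -179.8
```

View pics/w4.png

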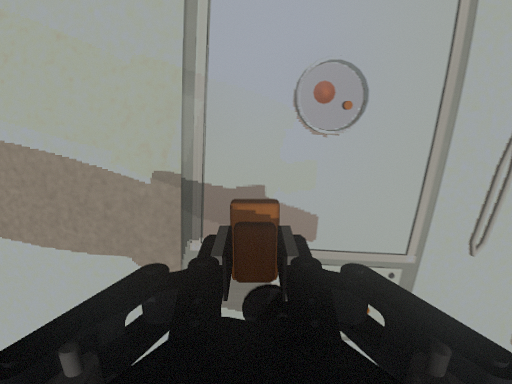

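The chip is gripped squarely at (255,240). Next I carry it to the tub.

drive_tool([
  [0, -0.3, -4, 0, 0.05],
  [0, -0.4, -4.6, 0, 0.05],
  [0, -0.4, -4.6, 0, 0.05],
  [0, -0.4, -4.6, 0, 0.05],
  [0, -0.4, -4.6, 0, 0.05],
  [0, -0.4, -4.6, 0, 0.05],
  [0, -0.4, -4.6, 0, 0.05],
  [0, -0.4, -4.6, 0, 0.05],
  [0, -0.4, -4.5, 0, 0.05],
  [0, 0, 0, 0, 0.05],
])

```text
time: 14.8
eef_pos: [0.46, 0.3642, 0.1379]
tcp_rot: [0.488, 0.512, -0.49, 0.51]
contact_force: [-0.0, -1.2, -0.3]
opening: 0.276
```

Run:
```python
from h import *
plan(.475,.36,.075,2)
```

```text
t 14.8 tcp [0.46   0.3642 0.1379] yaw 2.52 q [0.5  0.19 1.87 0.   1.08 0.45] op 0.276 F [-0.  -1.2 -0.3] M [-0.01  0.04  0.01]
  shift cm [6.29 1.5  0.48] turn deg 0.5 or -179.5
```

drive_tool([
  [3, 0.3, 0.4, 0, 0.05],
  [3, 0.2, 0, 0, 0.05],
  [0, 0, 0, 0, 0.05],
  [0, 0, 0, 0, 0.5],
  [0, 0, 0, 0, 0.5],
  [0, 0, 0, 0, 0.5],
  [-4, 0, 0, 0, 0.5],
  [-4, 0, 0, 0, 0.5],
  [0, 0, 0, 0, 0.5],
])

```text
time: 15.7
eef_pos: [0.4719, 0.3588, 0.1693]
tcp_rot: [0.495, 0.508, -0.485, 0.511]
contact_force: [1.3, 0.6, 1.1]
opening: 0.501
```

Run:
```python
from h import *
plan(.5368,-.1675,.14,-31.9)
w=shot('wrist');t=shot('top')
a=cv2.resize(t['frame'][:,:,::-1],(400,300));b=cv2.resize(w['frame'][:,:,::-1],(400,300));cv2.imwrite('pics/w5.png',cv2.hconcat([b,a]))
```

```text
t 15.7 tcp [0.4719 0.3588 0.1693] yaw 2.22 q [0.48 0.16 1.85 0.   1.12 0.44] op 0.501 F [1.3 0.6 1.1] M [ 0.    0.04 -0.02]
  shift cm [ 2.64  4.41 52.87] turn deg 34.1 or -145.9
```

View pics/w5.png

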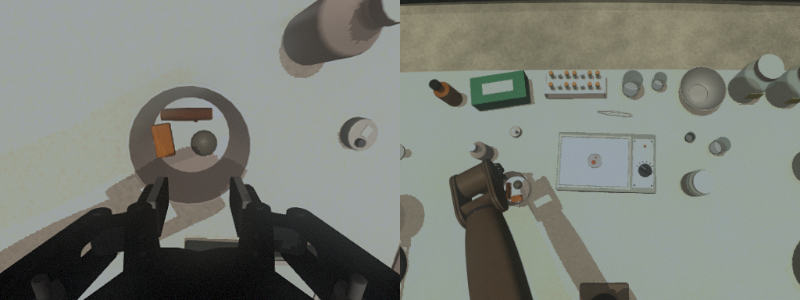

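All three lie on the tub floor: twig (186,114), chip (162,140), pebble (203,143). Now the dial.

drive_tool([
  [0, 0.4, 4.2, 0, 0.7],
  [0, 0.4, 4.6, 0, 0.7],
  [0, 0.4, 4.6, 0, 0.7],
  [0, 0.4, 4.6, 0, 0.7],
  [0, 0.4, 4.6, 0, 0.7],
  [0, 0.4, 4.6, 0, 0.7],
  [0, 0.4, 4.6, 0, 0.7],
  [0, 0.4, 4.6, 0, 0.7],
  [0, 0.4, 4.6, 0, 0.7],
  [0, 0.4, 4.6, 0, 0.7],
])

```text
time: 16.8
eef_pos: [0.5242, -0.0991, 0.1591]
tcp_rot: [0.49, 0.51, -0.491, 0.509]
contact_force: [0.7, -0.3, 0.0]
opening: 0.701
```

drive_tool([
  [0, 0.2, 4.6, 0, 0.7],
  [0, 0.2, 2.6, 0, 0.7],
  [1, 0, 0, 8.5, 0.7],
  [1, 0, 0, 8.5, 0.7],
  [0, 0, 0, 8.5, 0.7],
  [0, 0, 0, 8.5, 0.7],
  [0, 0, 0, 0, 0.7],
  [0, 0, 0, 0, 0.7],
])

```text
time: 17.6
eef_pos: [0.5314, -0.169, 0.1395]
tcp_rot: [-0.617, -0.345, 0.618, -0.344]
contact_force: [-0.1, 0.3, 0.3]
opening: 0.697
```

Run:
```python
from h import *
plan(.5365,-.1675,.0585,-31.9)
w=shot('wrist');cv2.imwrite('pics/w6.png',w['frame'][:,:,::-1])
print(proj(w,[.5365,-.1675,.086]))
```

```text
t 17.6 tcp [ 0.5314 -0.169   0.1395] yaw -31.61 q [-0.49  0.13  1.94  0.    1.08  0.06] op 0.697 F [-0.1  0.3  0.3] M [ 0.04 -0.04  0.02]
  shift cm [ 8.1   0.37 -0.4 ] turn deg 0.3 or -179.7
[258.36289921 203.28183905]
```

View pics/w6.png

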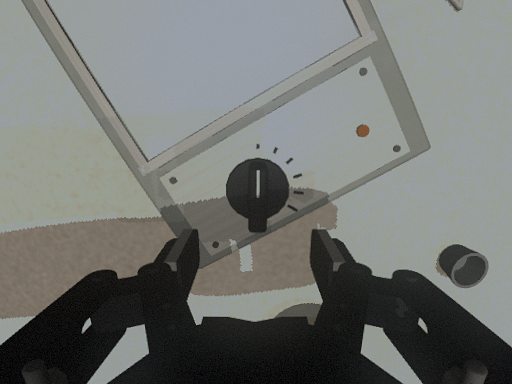

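The wrist view shows the bar upright in the picture, running (258,168)–(258,230). Its centre matches my prediction of (258,203) and it is aligned with the jaws. Next I descend and close.

drive_tool([
  [2, 0.35, -0.4, 0, 0.7],
  [2, 0, 0, 0, 0.7],
  [2, 0, 0, 0, 0.7],
  [2, 0, 0, 0, 0.7],
  [0, 0, 0, 0, 0.7],
  [0, 0, 0, 0, 0.7],
])

```text
time: 18.25
eef_pos: [0.5369, -0.1677, 0.0603]
tcp_rot: [-0.617, -0.345, 0.618, -0.344]
contact_force: [-0.2, -0.1, 1.0]
opening: 0.698
```

```bash
python3 -c "
from h import *
plan(.5365,-.1675,.0585,-31.9)"
```

```text
t 18.25 tcp [ 0.5369 -0.1677  0.0603] yaw -31.72 q [-0.48  0.25  1.97 -0.    0.93  0.07] op 0.698 F [-0.2 -0.1  1. ] M [-0.03 -0.06  0.01]
  shift cm [ 0.18 -0.04  0.01] turn deg 0.2 or -179.8
```

drive_tool([
  [0.1, 0, 0, 0, 0.3],
  [0, 0, 0, 0, 0.1],
  [0, 0, 0, 0, 0],
  [0, 0, 0, 0, 0],
  [0, 0, 0, 0, 0],
  [0, 0, 0, 0, 0],
  [0, 0, 0, 0, 0],
  [0, 0, 0, 0, 0],
], force=70)

```text
time: 19.05
eef_pos: [0.5356, -0.1667, 0.0604]
tcp_rot: [-0.617, -0.346, 0.619, -0.342]
contact_force: [-7.3, 3.8, 7.6]
opening: 0.152
```

```bash
python3 -c "
from h import *
plan(.5365,-.1675,.0585,-31.9)"
```

```text
t 19.05 tcp [ 0.5356 -0.1667  0.0604] yaw -31.79 q [-0.48  0.25  1.97  0.    0.93  0.07] op 0.152 F [-7.3  3.8  7.6] M [ 0.55  1.04 -0.16]
  shift cm [0.19 0.12 0.02] turn deg 0.1 or -179.9
```

drive_tool([
  [0, -0.15, 0, 0, 0],
  [0, 0, 0, 0, 0],
  [0, 0, 0, 4, 0],
  [0, 0, 0, 5, 0],
  [0, 0, 0, 5, 0],
  [0, 0, 0, 5, 0],
  [0, 0, 0, 5, 0],
  [0, 0, 0, 0, 0],
  [0, 0, 0, 0, 0],
])

```text
time: 19.95
eef_pos: [0.5353, -0.1665, 0.0604]
tcp_rot: [-0.675, -0.209, 0.676, -0.208]
contact_force: [-4.3, 2.6, 7.5]
opening: 0.15
```

Run:
```python
from h import *
plan(.5365,-.1675,.0585,-31.9)
for n in ('wrist','top','scene'):
    w=shot(n,'d_'+n)
a=cv2.imread('pics/d_wrist.png')[60:384,100:420];t=cv2.imread('pics/d_top.png')[160:260,190:340]
p=proj(w,[.5365,-.1675,.07]).astype(int);print(p)
s=cv2.imread('pics/d_scene.png')[p[1]-35:p[1]+35,p[0]-45:p[0]+45]
cv2.imwrite('pics/d1.png',cv2.hconcat([a,cv2.resize(s,(416,324),interpolation=cv2.INTER_CUBIC)]))
```

```text
t 19.95 tcp [ 0.5353 -0.1665  0.0604] yaw -55.71 q [-0.48  0.24  1.97 -0.    0.93  0.49] op 0.15 F [-4.3  2.6  7.5] M [0.48 0.75 0.16]
  shift cm [ 0.19  0.15 -0.04] turn deg -23.8 or 156.2
[245 173]
```

View pics/d1.png

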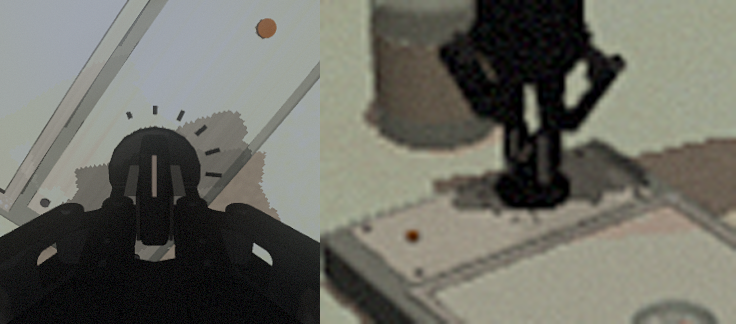

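The wrist crop shows the bar's white line (155,175) pointing at the second tick, (155,112), so the dial is at its first stop and the bar still sits square in the jaws. I continue turning.

drive_tool([
  [0, 0, 0, 5, 0],
  [0, 0, 0, 5, 0],
  [0, 0, 0, 5, 0],
  [0, 0, 0, 5, 0],
  [0, 0, 0, 4, 0],
  [0, 0, 0, 0, 0],
  [0, 0, 0, 5, 0],
  [0, 0, 0, 5, 0],
  [0, 0, 0, 5, 0],
  [0, 0, 0, 0, 0],
])

```text
time: 21.1
eef_pos: [0.5351, -0.166, 0.0604]
tcp_rot: [-0.705, 0.029, 0.708, 0.03]
contact_force: [-5.2, 4.9, 7.9]
opening: 0.149
```

```bash
python3 -c "
from h import *
plan(.5365,-.1675,.0585,-103.9)"
```

```text
t 21.1 tcp [ 0.5351 -0.166   0.0604] yaw -94.79 q [-0.48  0.24  1.97  0.    0.93  1.17] op 0.149 F [-5.2  4.9  7.9] M [0.7  0.82 0.17]
  shift cm [ 0.19  0.14 -0.15] turn deg 9.1 or -170.9
```

drive_tool([
  [0, 0, 0, 4, 0],
  [0, 0, 0, 3, 0],
  [0, 0, 0, 2, 0],
  [0, 0, 0, 0, 0],
  [0, 0, 0, 0, 0],
  [0, 0, 0, 0, 0],
  [0, 0, 0, 0, 0],
])

```text
time: 21.8
eef_pos: [0.5351, -0.1658, 0.0604]
tcp_rot: [-0.701, 0.084, 0.703, 0.085]
contact_force: [-4.8, 4.7, 8.0]
opening: 0.149
```

Run:
```python
from h import *
plan(.5365,-.1675,.0585,-103.9)
w=shot('wrist');t=shot('top')
a=w['frame'][60:384,100:420,::-1];b=cv2.resize(t['frame'][:,:,::-1],(432,324));cv2.imwrite('pics/d2.png',cv2.hconcat([a,b]))
```

```text
t 21.8 tcp [ 0.5351 -0.1658  0.0604] yaw -103.72 q [-0.48  0.24  1.97  0.    0.93  1.33] op 0.149 F [-4.8  4.7  8. ] M [0.79 0.8  0.12]
  shift cm [ 0.19  0.13 -0.17] turn deg 0.2 or -179.8
```

View pics/d2.png

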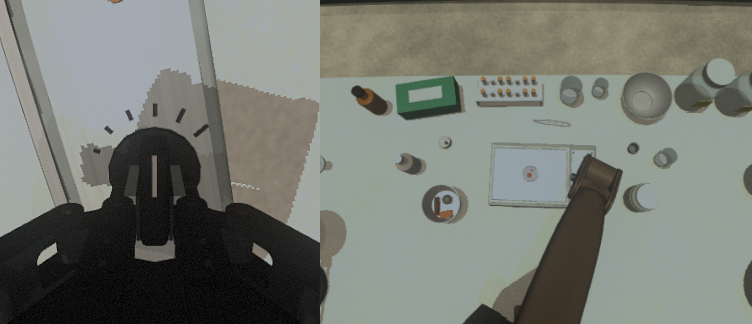

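The white line points at the fourth tick, (155,109). There are three ticks to its left and two to its right, so this is the third stop. All three pieces are still in the tub and the bystanders have not moved, so I hand in.

```bash
python3 -c "
from h import *
plan(.5365,-.1675,.0585,-103.9);print(sign_off())"
```

```text
t 21.9 tcp [ 0.5351 -0.1658  0.0604] yaw -103.72 q [-0.48  0.24  1.97  0.    0.93  1.33] op 0.148 F [-5.   4.6  8.2] M [0.77 0.83 0.14]
  shift cm [ 0.19  0.13 -0.18] turn deg 0.2 or -179.8
the job is handed in; nothing more can be done
None
```

The pebble, twig and bark chip are in the waste tub, and the gripper is holding the dial at its third stop. I handed the job in at 21.9 s of the 72 s allowed; the hand-in gives no verdict.

- **Dial:** In the last wrist picture the white line points at the fourth tick, which is the third stop. The tool had turned about 72° clockwise in one grasp, and the fingers were set to a 70 N grip.
- **Tub and bystanders:** The last top view shows all three pieces on the tub floor. The tub, dish and other bystanders look unmoved, but I judged this by eye and did not re-measure them.
- **What disagreed:**
  - A steady force of about 11 N (7 N sideways, 8 N upward) stayed on the gripper while it held the dial, because it was roughly 1–2 mm off the dial's axis. This is far below the limits.
  - One early wrist-camera fit of the tub's rim came out too large (78 mm radius against 72 mm). I used the top-camera position for the tub instead.

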